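# Click the jig carriage home and hold the lens barrel pressed into its V-block

### The arm

A 7-joint arm with a two-finger parallel gripper is mounted at the origin on the work surface. World frame = base frame: x ahead of the robot, y to its left, z up, the work surface at z = 0. Lengths are in m, angles in degrees, forces in N, time in s.
With the tool pointing down it reaches from about 0.35 to 0.775 m from the base axis. Payload 3.1 kg.
Tool frame: the origin (TCP) lies at the very end of the fingers, on their centre line; the grasp point (between the pads) lies 19 mm behind it; z points along the fingers, y is the line along which they close (so a half turn about z gives the same grasp; the last joint's range is limited). The gripper opens to 85 mm and grips with 20 to 120 N. Pads are 22 mm wide; open, the fingers measure 114 mm over their backs; the gripper's body (76 mm by 85 mm) begins 54 mm behind the grasp point. The pads swing forward as they close: fully open they stand 13 mm farther back than shut.
Start: joints at [-74.467, 17.813, 0.802, 86.603, -0.252, 75.585, -1.558], TCP at [0.169, 0.523, 0.231] pointing down, gripper open.
Joint ranges: [-154.91, 154.91], [-16.99, 109.72], [-72.82, 74.43], [7.12, 147.25], [-82.49, 262.49], [11.32, 116.49], [-174.64, 174.64]. Speed limits (degrees/s): [159.86, 159.86, 180, 180, 180, 180, 180].

### API

Orientations are given as [roll, pitch, yaw] about the fixed x, y, z axes, in that order (R = Rz(yaw) Ry(pitch) Rx(roll)).
In Python, from station import robot, sensors, capture, job, regions_of gives the robot as it stands. Calls block until the motion is done:
- robot.move_to(position, orientation): joint-space move of the TCP to a pose.
- robot.move_l(position, speed=0.15, rotation=None, force_limit=None): straight line of the TCP; rotation=None keeps the orientation; speed is the mean speed in m/s. With force_limit (N) it stops when the force on the tool has changed by that much, and returns True; else False.
- robot.movej(angles): joint-space move.
- robot.gripper_open() and robot.grasp(squeeze=None): open the fingers fully, or close them until they stop; squeeze is the grip in N (None keeps the last).
- robot.hold(seconds).
- robot.inverse_kinematics(position, orientation): joint angles nearest the present ones, or None.
- sensors.get_obs(): the state.
- capture(name): name is "scene" or "top" or "wrist"; returns a dict with "image" (384x512x3 uint8, red, green, blue), "fovy" (degrees; the focal length in pixels is half the picture's height over the tangent of half this angle, whatever the lens; pixels are square), "cx", "cy" (the principal point, pixels), "position" and "attitude" of the camera in the world. Camera axes: x right, y down, z forward; pixel columns grow to the right and rows downward; lengths in m; the calibration is good to about 2 mm. The wrist camera is an equidistant fisheye: a pixel r from the principal point sees the ray r / f radians off the axis. A picture is of the moment at which its call begins. There is no depth.
A pose or a line that the arm cannot do raises robot.PlanningError and nothing moves.
- job.sign_off(): hands the job in, once; it reports no verdict.
Trained networks look in a picture, given as the dict that the camera call returned (one of the last four; its "shot" number tells which), for a name from the list of things; names that differ only in an ending like _2 or _b are one class to them, and where a whole thing is asked for, a point or a joint stands for the part that bears it (a point fixed in the world has none). Each returns a list of dicts, best first, with "confidence" (0 to 1); they miss things now and then, are a little off and sometimes report something else, mostly with a low value. They report only what shows in the picture. A call takes as long as a camera call. They do not tell look-alikes from the thing itself.
- regions_of(picture, query): "pixels" (384x512 bool, what is visible of it) and "bbox" ([left, top, right, bottom] in pixels, round what is visible of it).
The state is a dict: "time_s": time; "joint_positions": joint angles; "dq": joint speeds; "tau": joint torques, N m; "position": TCP position; "tcp_rot": TCP orientation; "contact_force": force on the tool from outside, world axes, zero at the start; "moment": the same for the moment, N m; "width": finger opening in m.
Only numpy, scipy, OpenCV 4.12 (cv2) and the standard library are available. Lean on these libraries where they do the work, as an engineer would, in place of code of your own. Each camera call takes 0.05 s, during which the arm holds its last target. There are 200 camera calls.

### The job

On the lens test jig, first push the V-block carriage along its slide towards the camera board until it clicks home in its spring detent. Then take the longer of the two lens barrels from its cradle, lay it in the V-block, in line with the V and centred lengthwise, and press it down evenly onto both V faces with a light push of about 15 N. Finish while still holding it pressed there: do not let go, do not bump the camera board, and leave the shorter barrel and the other things on the bench where they are.

Things in the scene. Friction and masses are not known exactly. Their poses are not given: they have to be found in the camera images.
- jig: fixed aluminium base plate 270 x 136 mm, 12 mm thick, on the bench; origin on the bench surface, 5 mm to +x of the plate's middle; x axis = slide direction, towards the camera board; z up. On its +y side, at x 14 mm, a small block (24 x 14 mm, top at 28 mm) holds a sprung steel ball that drops behind a round nose on the carriage's side when the carriage is home
- carriage (a joint): slide of the carriage along the jig's +x, in m: 0 is farthest from the camera board, 0.060 is home against the stop. Friction about 1.5 N; the detent ball resists from about 0.045 to 0.054 (about 4 N more), then snaps the carriage on to 0.060 and keeps it there. It starts anywhere from 0 to 0.025
- push_face (a point): on the carriage: middle of the rear (-x) face of its upright push tab (aluminium plate 8 mm thick along x, 44 mm wide along y, from 25 to 61 mm above the bench); this point is 45 mm above the bench, 86 mm behind v_seat; axes as the jig's, so one pushes along its +x. Nothing stands behind it but the 12 mm high base plate
- v_seat (a point): on the carriage: where the barrel's centre lies when seated and centred, 56 mm above the bench; x = axis of the V = slide direction. Steel 90 degree V open upward, as two cheeks, each 22 mm long (x), 66 mm wide, 56 mm high over the bench, centred 39 mm before and behind this point; between them a free gap 56 mm long for the fingers, its floor (76 mm wide) 25 mm above the bench
- v_left: the two V faces on the +y side (steel plates sloping at 45 degrees, one on each cheek); origin on the bench surface straight below v_seat, axes as the jig's
- v_right: the two V faces on the -y side; origin and axes as v_left
- barrel: the longer lens barrel: black cylinder, 36 mm diameter, 120 mm long, aluminium bands, glass at both ends (either end may face the board), 0.105 to 0.21 kg; origin at its centre, x axis along it. Lies on a rubber cradle 100 mm long, 30 mm wide (narrower than the barrel) and 8 mm high, with two 4 mm ribs; centre 26 mm above the bench; free bench beside it for the fingers
- short_barrel: the shorter lens barrel, to be left alone: same look, 30 mm diameter, 75 mm long, on a like cradle, centre 23 mm above the bench; x axis along the cylinder. The two cradles may stand either way about
- board: upright green camera board 50 mm wide, 4 mm thick along x, up to 84 mm above the bench, at the far (+x) end of the jig; origin on the bench surface below it, axes as the jig's. With the carriage home the origin is 88 mm and the small black sensor's face 82 mm ahead of v_seat
- flux_bottle: small white bottle, 32 mm diameter, 75 mm tall, bystander; origin under its middle
- screwdriver: screwdriver 160 mm long, bystander, lying on the bench
- solder_spool: spool of solder, 52 mm diameter, 40 mm tall, bystander; origin under its middle
There are look-alikes about, which are no part of the job. What is shaped like the barrel but blue or brown is not meant.

How it is judged (in metres and radians):
On the way, in this order (a step that is already met when the one before it is completed fails the run):
1. the carriage is home in its detent (value of joint carriage above 0.057 m), for 0.3 s.
2. the long barrel lies in the V-block (distance between barrel and v_seat below 0.0125 m and angle between the x axis of barrel and the x axis of v_seat, either way round below 0.05 rad), for 0.2 s.
At the end, for the whole second after the job is handed in: Carriage still home (above 0.057); long barrel at rest in the V, within 12 mm of centred lengthwise, 2.5 mm of its seat across and in height, 2 degrees of the V's line; fingers still bear on it; it presses the left and the right V faces with 2 to 30 N each (its weight alone: under 1.5 N) (value of joint carriage above 0.057 m and contact force between v_left and barrel between 2 and 30 N and contact force between v_right and barrel between 2 and 30 N and contact force between the fingers and barrel above 2 N and x of barrel in the frame of v_seat between -0.012 and 0.012 m and y of barrel in the frame of v_seat between -0.0025 and 0.0025 m and z of barrel in the frame of v_seat between -0.0025 and 0.0025 m and angle between the x axis of barrel and the x axis of v_seat, either way round below 0.035 rad and linear speed of barrel below 0.02 m/s); the arm keeps its last pose, push and grip.
It fails at once if the camera board is bumped (contact force between any of the arm, the fingers, barrel and board above 1 N).
It fails at once if the shorter barrel is disturbed (distance of short_barrel from where it was at the start of the episode above 0.02 m).
It fails at once if another bystander is disturbed (distance of any of flux_bottle, screwdriver, solder_spool from where it was at the start of the episode above 0.03 m).
It also fails if it takes over 72 s, if anything falls off the work surface, if the arm or the gripper's body presses on something with over 40 N, if the wrist force passes 120 N, or if a joint passes its speed limit or range.

## Working session

There is one attempt and no reset: what is moved stays moved. The work goes in short steps, each a Python script; the robot and the scene stay as the last script left them, time stands still between calls to the robot, and variables do not carry over. Pictures are saved under pics/ and viewed, on a budget of 10 in all, crops included, one or two more only if the job needs it, and the job is handed in when it is done.

```bash
ls; mkdir -p pics; python3 - <<'E'
from station import robot,sensors,capture,regions_of
import cv2,numpy as np
o=sensors.get_obs();print(o)
for n in("scene","top"):
    p=capture(n);print(n,p["fovy"],p["cx"],p["cy"],p["position"],np.round(p["attitude"],4).tolist(),p["shot"])
    cv2.imwrite(f"pics/{n}0.png",cv2.resize(p["image"][:,:,::-1],(800,600),interpolation=cv2.INTER_CUBIC))
    for q in["jig","carriage","barrel","short_barrel","board","v_left","v_right","flux_bottle","screwdriver","solder_spool"]:
        print(q,[(round(r["confidence"],2),r["bbox"],int(r["pixels"].sum())) for r in regions_of(p,q)[:5]])
E
```

```text
pics
{'time_s': 0.0, 'joint_positions': array([-74.46776697,  17.86296214,   0.80159758,  86.69378114,
        -0.25225012,  75.58194792,  -1.55940158]), 'dq': array([ 0.02824478,  0.01258964, -0.03938748, -0.00135994,  0.14782618,
        0.01381361,  0.03837608]), 'tau': array([-1.52406519e-04, -3.79904866e+01,  1.45883854e-01, -2.30596519e+01,
        1.23356888e-02,  1.36081220e-02, -1.47311317e-05]), 'position': array([0.16900473, 0.5226226 , 0.230184  ]), 'tcp_rot': array([-1.79863180e+02,  5.44664020e-03,  1.62082017e+02]), 'contact_force': array([-0.44159836, -0.07451291,  0.8433215 ]), 'moment': array([-0.00646816, -0.05257801,  0.0086007 ]), 'width': 0.08552490138649892}
scene 56.28673454678294 253.92707363189533 189.90021579333614 [ 0.98958174 -0.46084249  0.72706276] [-137.8798, 0.0297, 47.4953] 1
jig [(0.83, [171.8, 186.1, 285.3, 281.3], 5336)]
carriage [(0.66, [187.7, 188.5, 252.0, 250.2], 1965)]
barrel [(0.72, [307.8, 116.2, 342.9, 145.5], 464), (0.61, [315.8, 185.8, 365.1, 201.7], 666), (0.55, [260.8, 118.6, 288.7, 150.5], 381)]
short_barrel [(0.65, [267.3, 162.8, 299
[... 516 characters left out ...]
718066672268 [ 0.4068055  -0.06822787  1.34586917] [-172.0136, 1.4775, -90.9241] 2
jig [(0.85, [274.7, 156.2, 325.0, 245.3], 3674)]
carriage [(0.77, [287.5, 184.1, 313.8, 235.4], 1200)]
barrel [(0.94, [170.8, 248.8, 209.3, 275.4], 514), (0.87, [188.4, 150.7, 221.7, 182.9], 466), (0.58, [146.8, 205.1, 164.3, 243.6], 453)]
short_barrel [(0.65, [218.6, 202.9, 232.2, 229.5], 244)]
board [(0.49, [287.5, 185.7, 317.2, 236.1], 1198)]
v_left [(0.41, [292.1, 193.0, 302.3, 225.3], 96)]
v_right [(0.69, [296.8, 189.8, 310.6, 223.4], 104)]
flux_bottle [(0.42, [242.8, 139.9, 252.2, 151.4], 79)]
screwdriver [(0.61, [168.0, 120.8, 184.2, 167.3], 263)]
solder_spool [(0.56, [364.6, 242.8, 383.2, 257.6], 258)]
```

```bash
cat > h.py <<'E'
import numpy as np,cv2
from scipy.spatial.transform import Rotation as Ro
def ray(p,u,v):
    f=192/np.tan(np.radians(p["fovy"])/2)
    R=Ro.from_euler("xyz",p["attitude"],degrees=True)
    d=np.stack([(np.asarray(u,float)-p["cx"])/f,(np.asarray(v,float)-p["cy"])/f,np.ones(np.shape(u))],-1)
    if p.get("fish"):
        r=np.linalg.norm(d[...,:2],axis=-1,keepdims=True);d=np.concatenate([d[...,:2]/np.maximum(r,1e-9)*np.sin(r),np.cos(r)],-1)
    return d@R.as_matrix().T
def at_z(p,u,v,z):
    d=ray(p,u,v);c=np.asarray(p["position"]);return c+d*((z-c[2])/d[...,2])[...,None]
def proj(p,X):
    f=192/np.tan(np.radians(p["fovy"])/2)
    R=Ro.from_euler("xyz",p["attitude"],degrees=True).as_matrix()
    d=(np.asarray(X,float)-p["position"])@R
    if p.get("fish"):
        r=np.linalg.norm(d[...,:2],axis=-1);t=np.arctan2(r,d[...,2]);s=t/np.maximum(r,1e-9)
        return np.stack([p["cx"]+f*d[...,0]*s,p["cy"]+f*d[...,1]*s],-1)
    return np.stack([p["cx"]+f*d[...,0]/d[...,2],p["cy"]+f*d[...,1]/d[...,2]],-1)
def line(p,m,z):
    """centre, long-axis angle, min-area rect sides of mask pixels put on plane z"""
    v,u=np.nonzero(m);X=at_z(p,u,v,z)[:,:2]
    (c,s,a)=cv2.minAreaRect((X*1000).astype(np.float32))
    if s[0]<s[1]: a+=90;s=s[::-1]
    return np.array(c)/1000,(a+90)%180-90,np.array(s)
E
python3 - <<'E'
from station import capture,regions_of
from h import *
p=capture("top")
for q,z in[("barrel",.026),("short_barrel",.023),("jig",.012),("carriage",.056),("board",.084),("flux_bottle",.075),("screwdriver",.01),("solder_spool",.04)]:
    for r in regions_of(p,q)[:4]:
        print(q,round(r["confidence"],2),r["bbox"],*[np.round(x,3) for x in line(p,r["pixels"],z)])
E
```

```text
barrel 0.86 [170.1, 247.3, 212.0, 272.9] [0.388 0.176] -68.24 [124.706  35.631]
barrel 0.65 [189.1, 150.6, 220.0, 183.1] [0.683 0.134] 46.532 [125.064  37.749]
barrel 0.63 [144.9, 207.2, 162.7, 243.5] [0.496 0.289] -7.084 [118.25   36.459]
short_barrel 0.78 [218.4, 201.6, 232.2, 228.4] [0.531 0.079] 18.017 [78.766 30.21 ]
jig 0.63 [274.3, 158.2, 327.3, 244.0] [ 0.569 -0.156] 4.056 [270.327 140.966]
carriage 0.9 [287.2, 184.0, 311.8, 236.5] [ 0.534 -0.155] 4.088 [147.525  77.335]
board 0.52 [285.9, 161.1, 308.4, 166.8] [ 0.679 -0.146] -84.764 [51.784 17.142]
flux_bottle 0.44 [243.1, 139.6, 252.6, 151.0] [ 0.738 -0.003] -0.778 [34.327 27.35 ]
screwdriver 0.49 [170.9, 121.0, 185.9, 147.1] [0.793 0.228] -13.123 [84.345 25.313]
solder_spool 0.5 [362.2, 243.1, 384.7, 259.2] [ 0.411 -0.374] 89.038 [56.95  47.405]
solder_spool 0.41 [287.8, 158.3, 305.1, 165.9] [ 0.688 -0.148] 88.767 [49.395 18.918]
```

View pics/top0.png

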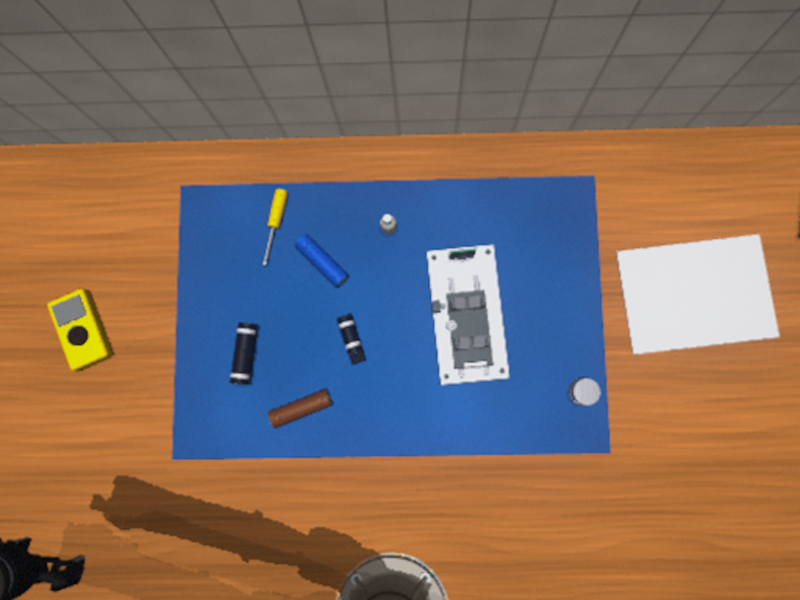

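View pics/scene0.png

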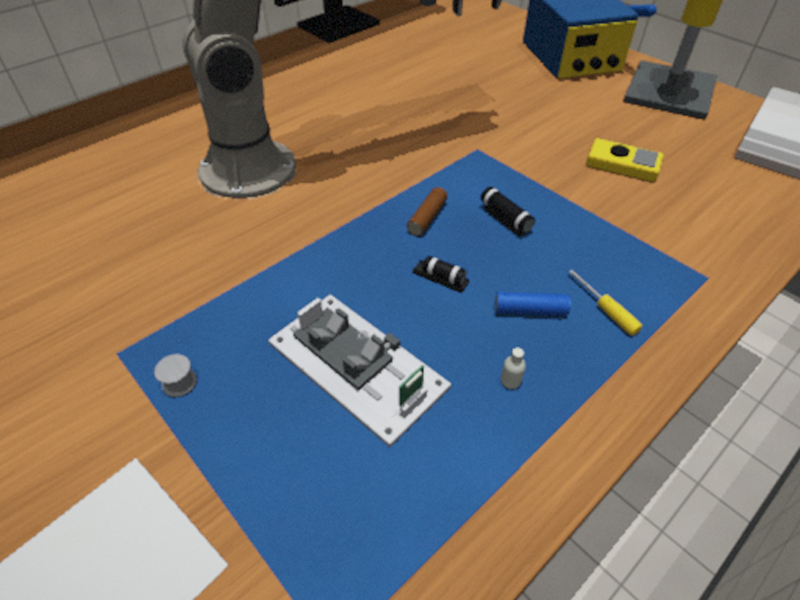

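The top view shows four barrel-like things: black long (244,353), black short (351,338), blue (321,260) and brown (300,408). By the description the target is the black one with bands at (244,353), 118x36 mm at about (0.496, 0.289). The jig is at (467,315), and the board is at its far end (462,253). Next I'll look closely with the wrist camera.

```bash
python3 - <<'E'
from station import robot,sensors,capture,regions_of
from h import *
for nm,P,yaw,qs in[("barrel",(0.46,0.285,0.25),-7,[("barrel",.026),("short_barrel",.023)]),("jig",(0.50,-0.155,0.27),4,[("jig",.012),("carriage",.056),("board",.084),("v_left",.045),("v_right",.045)])]:
    for y in(yaw,yaw+180,yaw-180):
        q=robot.inverse_kinematics(P,[180,0,y]); print(y,None if q is None else np.round(q,1))
    best=min((yy for yy in(yaw,yaw+180,yaw-180) if robot.inverse_kinematics(P,[180,0,yy]) is not None),key=lambda yy:abs(robot.inverse_kinematics(P,[180,0,yy])[6]))
    robot.move_to(P,[180,0,best]); robot.hold(.3)
    p=capture("wrist");p["fish"]=1
    print(best,sensors.get_obs()["time_s"],sensors.get_obs()["position"],p["fovy"],p["cx"],p["cy"],p["position"],p["attitude"])
    cv2.imwrite(f"pics/w_{nm}.png",cv2.resize(p["image"][:,:,::-1],(800,600),interpolation=cv2.INTER_CUBIC))
    np.save(f"w_{nm}.npy",p,allow_pickle=True)
    for q,z in qs:
        for r in regions_of(p,q)[:4]:
            print(q,round(r["confidence"],2),r["bbox"],*[np.round(x,3) for x in line(p,r["pixels"],z)])
            np.save(f"m_{q}.npy",r["pixels"]) if nm=="jig" else 0
E
```

```text
-7 [ -60.5   18.1   35.7   87.1  -10.6   78.3 -121. ]
173 [-42.9  16.3  12.1  86.4  -3.4  77.7  52.5]
-187 [-42.9  16.3  12.1  86.4  -3.4  77.7  52.5]
173 3.3083 [0.45963058 0.28556441 0.24994172] 65.70646984690485 255.55190717752706 191.09530400296248 [0.38205906 0.29456173 0.392888  ] [1.62260210e+02 6.17059247e-02 8.31013620e+01]
barrel 0.95 [116.4, 77.1, 206.1, 150.5] [0.387 0.172] -70.142 [129.446  36.596]
barrel 0.84 [165.4, 291.7, 214.0, 330.7] [0.689 0.147] 44.751 [89.076 48.223]
barrel 0.74 [246.1, 141.3, 273.7, 236.8] [0.497 0.285] -6.243 [131.052  36.732]
barrel 0.63 [1.2, 195.4, 48.1, 274.7] [ 0.536 -0.174] 3.796 [152.932 133.708]
short_barrel 0.55 [101.6, 201.8, 137.4, 251.7] [0.53  0.074] 15.819 [81.595 37.462]
4 [-21.8  17.2  48.5  87.9 -12.9  80.7 -58.4]
184 [ -9.9  14.7  32.1  87.6  -7.9  80.  116.7]
-176 [ -9.9  14.7  32.1  87.6  -7.9  80.  116.7]
4 5.45 [ 0.50011988 -0.15462987  0.26993498] 65.70646984690485 255.55190717752706 191.09530400296248 [ 0.57810019 -0.14952794  0.41284524] [ 1.62237050e+02 -5.85122624e-02 -8.59223105e+01]
jig 0.76 [211.1, 4.8, 315.7, 209.5] [ 0.571 -0.16 ] 4.914 [275.997 137.156]
carriage 0.98 [230.0, 71.7, 295.1, 193.7] [ 0.533 -0.162] 6.682 [151.659  77.08 ]
v_left 0.66 [245.9, 84.3, 262.1, 165.8] [ 0.544 -0.148] 4.319 [101.729  21.453]
v_left 0.37 [20.0, 0.0, 41.7, 43.5] [0.704 0.205] -12.6 [72.73  23.532]
v_right 0.79 [267.1, 85.2, 286.7, 168.9] [ 0.547 -0.178] 4.609 [101.956  22.84 ]
```

View both.

```bash
python3 - <<'E'
import cv2,numpy as np
a=np.load("w_barrel.npy",allow_pickle=True).item()["image"];b=np.load("w_jig.npy",allow_pickle=True).item()["image"]
A=cv2.resize(a[120:260,190:330],(560,560),interpolation=3)[:, :260+0] if 0 else cv2.resize(a[110:290,200:320],(400,600),interpolation=3)
B=cv2.resize(b[0:216,192:336],(400,600),interpolation=3)
cv2.imwrite("pics/crops.png",np.hstack([A,B])[:,:,::-1])
E
```

```text
(no output)
```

View pics/crops.png

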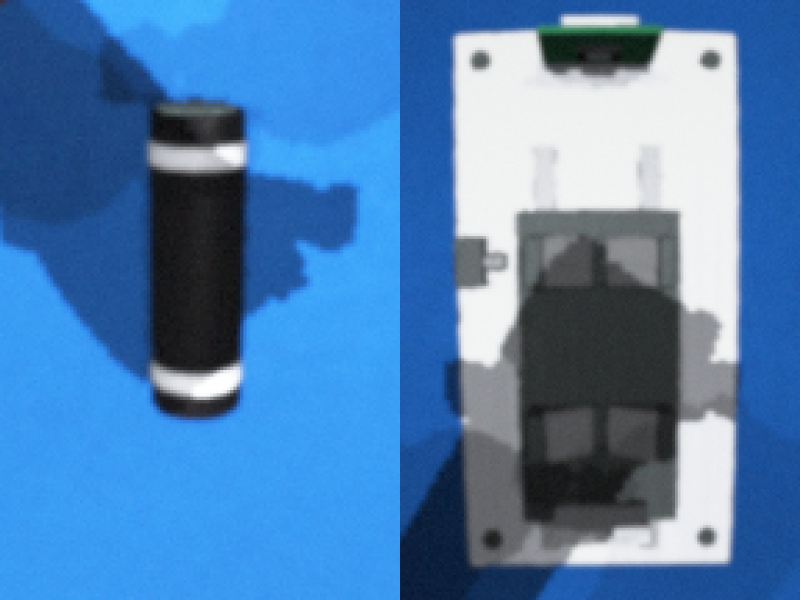

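Left crop: a black barrel with two aluminium bands and a greenish glass end, long, so it is the target. Right crop: board at the top, detent ball left (495,260), V cheeks at (600,262) and (605,435), push tab at the bottom (600,525). I'll take a second, turned view to cancel camera offset, then measure.

```bash
python3 - <<'E'
from station import robot,sensors,capture,regions_of
from h import *
p=np.load("w_jig.npy",allow_pickle=True).item()
def pt(x,y,z): return np.round(at_z(p,192+(x-400)/2.778,y/2.778,z),4)[:2]
for n,a in dict(TL=(455,35,.012),TR=(736,35,.012),BR=(730,565,.012),BL=(470,563,.012),h1=(480,60,.012),h2=(710,60,.012),h3=(493,538,.012),h4=(707,537,.012),bt1=(540,27,.084),bt2=(662,27,.084),vf=(600,262,.0305),vr=(605,435,.0305),tabL=(553,520,.061),tabR=(648,520,.061)).items(): print(n,pt(*a))
robot.move_to((0.56,-0.155,0.27),[180,0,-176]); robot.hold(.3)
p=capture("wrist");p["fish"]=1
print(sensors.get_obs()["time_s"],p["position"],p["attitude"])
np.save("w_jig2.npy",p,allow_pickle=True)
for q,z in[("jig",.012),("carriage",.056),("board",.084),("v_left",.045),("v_right",.045)]:
    for r in regions_of(p,q)[:2]: print(q,round(r["confidence"],2),r["bbox"],*[np.round(x,3) for x in line(p,r["pixels"],z)])
c=proj(p,[[.44,-.26,.0],[.44,-.06,0],[.72,-.26,0],[.72,-.06,0]]);l,t=np.maximum(c.min(0),0).astype(int);r,b=c.max(0).astype(int)
im=p["image"][t:b,l:r];s=min(800/im.shape[1],600/im.shape[0]);print("crop",l,t,s)
cv2.imwrite("pics/jig2.png",cv2.resize(im[:,:,::-1],None,fx=s,fy=s,interpolation=2))
E
```

```text
TL [ 0.6952 -0.0831]
TR [ 0.7062 -0.218 ]
BR [ 0.437  -0.2405]
BL [ 0.4287 -0.1051]
h1 [ 0.6823 -0.0963]
h2 [ 0.6911 -0.206 ]
h3 [ 0.4432 -0.1166]
h4 [ 0.4515 -0.2263]
bt1 [ 0.6787 -0.1283]
bt2 [ 0.6827 -0.1761]
vf [ 0.5848 -0.1601]
vr [ 0.5042 -0.1686]
tabL [ 0.47   -0.1471]
tabR [ 0.473  -0.1894]
8.5583 [ 0.48215084 -0.16101347  0.4129541 ] [1.62259762e+02 6.57537824e-02 9.40071918e+01]
jig 0.77 [199.1, 61.6, 303.0, 266.2] [ 0.581 -0.159] 4.856 [296.703 136.814]
carriage 0.55 [220.6, 78.0, 286.8, 192.6] [ 0.53 -0.16] 3.822 [140.064  78.243]
v_left 0.85 [254.2, 109.7, 273.2, 190.0] [ 0.546 -0.148] 4.648 [100.252  21.019]
v_right 0.61 [233.4, 110.0, 251.1, 191.1] [ 0.549 -0.178] 6.17 [101.777  24.348]
v_right 0.38 [404.2, 127.6, 424.9, 180.9] [0.526 0.061] 16.608 [75.203 32.598]
crop 184 66 3.141361256544503
```

View pics/jig2.png

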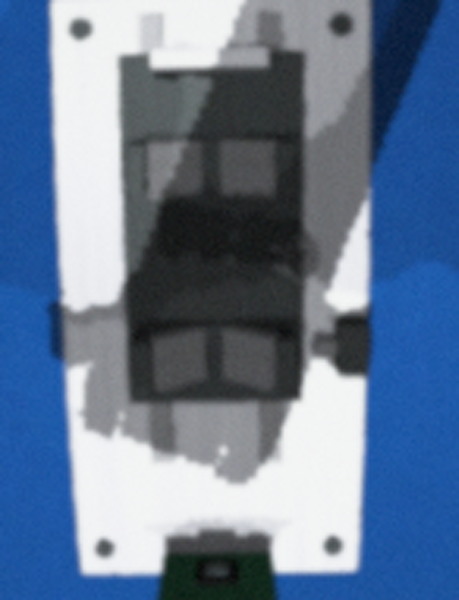

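```bash
python3 - <<'E'
from h import *
p=np.load("w_jig2.npy",allow_pickle=True).item()
def pt(x,y,z): return np.round(at_z(p,184+x/3.1414,66+y/3.1414,z),4)[:2]
h=[pt(x,y,.012) for x,y in((333,545),(105,548),(341,24),(80,28))]
print(h,np.mean(h,0))
for a in((211,168,.0305),(213,358,.0305),(150,47,.061),(270,47,.061),(150,68,.061),(270,68,.061)):print(pt(*a))
h1=np.array([[.6823,-.0963],[.6911,-.206],[.4432,-.1166],[.4515,-.2263]]);h=np.array(h)
for H in(h1,h):
    d=H[0]+H[1]-H[2]-H[3];print(H.mean(0),np.degrees(np.arctan2(d[1],d[0])),np.linalg.norm(d)/2)
E
```

```text
[array([ 0.6833, -0.0951]), array([ 0.6927, -0.2048]), array([ 0.4437, -0.115 ]), array([ 0.4527, -0.2249])] [ 0.5681  -0.15995]
[ 0.5088 -0.1652]
[ 0.589 -0.159]
[ 0.4625 -0.1905]
[ 0.4595 -0.1463]
[ 0.4704 -0.19  ]
[ 0.4675 -0.1457]
[ 0.567025 -0.1613  ] 4.8478273044498 0.24020930976962576
[ 0.5681  -0.15995] 4.767596396649844 0.2406325829973987
```

```bash
cat >> h.py <<'E'
YAW=4.8;C=np.array([.5676,-.1608])
U=np.array([np.cos(np.radians(YAW)),np.sin(np.radians(YAW))]);N=np.array([-U[1],U[0]])
RT=[180,0,YAW-180]
def J(s,n,z): return [*(C+U*s+N*n),z]      # plate-centred jig coordinates
def inJ(P): d=np.asarray(P)[:2]-C; return np.round([d@U,d@N,P[2]],4)
E
python3 - <<'E'
from station import robot,sensors,capture,regions_of
from h import *
robot.grasp(40)
robot.move_to(J(-.15,0,.14),RT)
print(robot.move_l(J(-.15,0,.033),.12,force_limit=15)); robot.hold(.2)
o=sensors.get_obs();print(o["time_s"],inJ(o["position"]),o["contact_force"],o["width"])
print(robot.move_l(J(-.06,0,.033),.035,force_limit=15))
o=sensors.get_obs();print(o["time_s"],inJ(o["position"]),o["contact_force"])
robot.hold(.4)
o=sensors.get_obs();print(o["time_s"],inJ(o["position"]),o["contact_force"])
E
```

```text
False
11.6083 [-0.1494 -0.0002  0.0337] [ 0.12403612  0.19077912 -0.30961462] 0.0003075804578092723
True
13.6917 [-0.0726  0.0002  0.0318] [ 0.84441919 -0.14984431  0.81929063]
14.0917 [-0.0746  0.0003  0.0311] [ 0.00130218 -0.0821522  -0.0395365 ]
```

```bash
python3 - <<'E'
from station import robot,sensors,capture,regions_of
from h import *
print(robot.move_l(J(-.062,0,.033),.02,force_limit=20))
o=sensors.get_obs();print(o["time_s"],inJ(o["position"]),o["contact_force"])
robot.hold(.2);o=sensors.get_obs();print(o["time_s"],inJ(o["position"]),o["contact_force"])
robot.move_l(J(-.10,0,.033),.1);robot.move_l(J(-.10,0,.12),.15)
robot.gripper_open()
robot.move_to((0.56,-0.155,0.27),RT);robot.hold(.3)
p=capture("wrist");p["fish"]=1;np.save("w_jig3.npy",p,allow_pickle=True)
print(sensors.get_obs()["time_s"])
l,t,s=184,66,3.1414
cv2.imwrite("pics/jig3.png",cv2.resize(p["image"][t:t+190,l:l+146,::-1],None,fx=s,fy=s,interpolation=2))
E
```

```text
True
14.6583 [-0.0731  0.0005  0.031 ] [-0.76872663 -0.72325623  0.36269382]
14.8583 [-0.0736  0.0007  0.0306] [ 1.39262073  0.28087642 -0.14713969]
17.875
```

View pics/jig3.png

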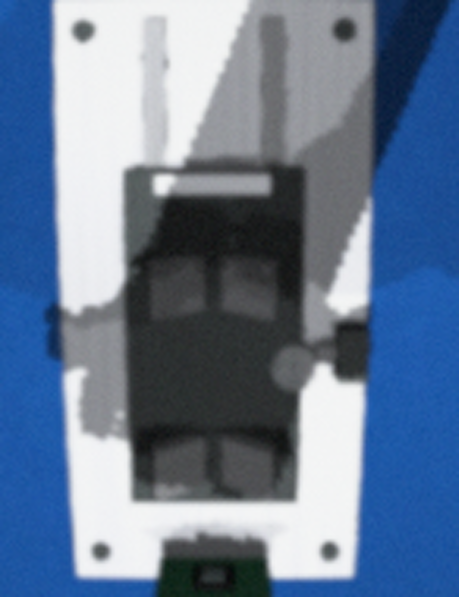

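The nose (292,368) now sits past the detent ball (325,348) and the tab is at row 183. A second push stopped at the same place, so the carriage is home. Now I'll measure the V and the barrel.

```bash
python3 - <<'E'
from station import robot,sensors,capture,regions_of
from h import *
p=np.load("w_jig3.npy",allow_pickle=True).item()
def pt(x,y,z): return inJ(at_z(p,184+x/3.1414,66+y/3.1414,z))
h=[pt(x,y,.012) for x,y in((330,551),(101,551),(344,30),(83,30))];print(np.mean(h,0),h)
for a in((213,287,.0305),(213,460,.0305),(153,174,.061),(271,174,.061),(163,570,.084),(268,570,.084)):print(pt(*a))
R=[180,0,174]
res=[]
robot.move_to((0.497,0.287,0.2),R);robot.hold(.3)
p=capture("wrist");p["fish"]=1;np.save("w_b2.npy",p,allow_pickle=True)
print(sensors.get_obs()["time_s"])
for r in regions_of(p,"barrel")[:3]: print(round(r["confidence"],2),r["bbox"],*[np.round(x,4) for x in line(p,r["pixels"],.026)])
q=proj(p,[.497,.287,.026]).astype(int);print(q)
l,t=q-[80,60];l=max(l,0);t=max(t,0);print(l,t)
cv2.imwrite("pics/b2.png",cv2.resize(p["image"][t:t+140,l:l+160,::-1],None,fx=4,fy=4,interpolation=2))
E
```

```text
[0.00065  0.000825 0.012   ] [array([0.1208, 0.0561, 0.012 ]), array([ 0.1209, -0.0543,  0.012 ]), array([-0.1193,  0.0558,  0.012 ]), array([-0.1198, -0.0543,  0.012 ])]
[-0.0111  0.0006  0.0305]
[0.066  0.0003 0.0305]
[-0.0605 -0.0213  0.061 ]
[-0.0604  0.0228  0.061 ]
[ 0.0919 -0.0191  0.084 ]
[0.0919 0.0226 0.084 ]
19.8833
0.98 [92.8, 46.0, 193.9, 123.0] [0.3876 0.1729] -69.3045 [125.9189  36.3873]
0.72 [238.3, 116.8, 273.9, 227.7] [0.4976 0.2842] -6.9072 [127.191   36.5252]
0.65 [162.3, 298.6, 203.8, 334.2] [0.6983 0.156 ] 46.9203 [65.6709 50.2901]
[256 170]
176 110
```

View pics/b2.png

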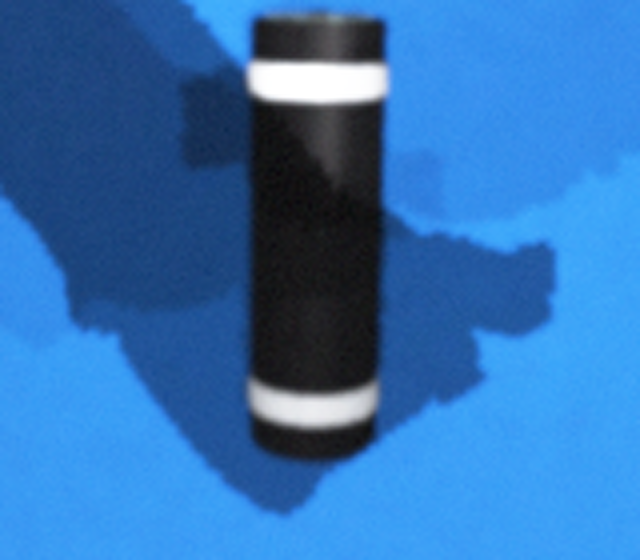

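Barrel found along the image column (315, rows 15–460). Correcting for the overhanging far end, its centre is about (0.4935, 0.2847) and its yaw −6.9°. Now I'll grasp it and carry it over the V.

```bash
python3 - <<'E'
from station import robot,sensors,capture,regions_of
from h import *
def st(m):
    o=sensors.get_obs();print(m,round(o["time_s"],2),np.round(o["position"],4),np.round(o["tcp_rot"],2),np.round(o["contact_force"],2),np.round(o["moment"],2),round(o["width"],4))
R=[180,0,173.1];B=[.4935,.2847]
robot.move_l(B+[.06],.15,R)
print(robot.move_l(B+[.006],.06,force_limit=12));st("down")
robot.grasp(60);st("grip")
robot.move_l(B+[.05],.06);robot.hold(.3);st("lift")
robot.move_l(B+[.20],.15)
robot.move_to(J(.025,0,.20),RT)
robot.move_l(J(.025,0,.10),.1);robot.hold(.4);st("over")
for n in("scene","wrist"):
    p=capture(n);p["fish"]=int(n=="wrist");np.save(f"{n}4.npy",p,allow_pickle=True)
    im=p["image"][:,:,::-1]
    if n=="scene": A=cv2.resize(im[160:290,170:300],(600,600)[:2],interpolation=2)
    else: cv2.imwrite("pics/w4.png",cv2.resize(im[:300,106:406],(600,600),interpolation=2))
cv2.imwrite("pics/s4.png",A)
E
```

```text
False
down 22.07 [0.4939 0.2849 0.0064] [1.7996e+02 5.0000e-02 1.7310e+02] [-0.39 -0.65 -0.55] [-0.   -0.03 -0.03] 0.0853
grip 22.59 [0.4939 0.2853 0.0065] [1.7993e+02 5.0000e-02 1.7311e+02] [-0.4  -0.79  3.37] [ 0.16  0.04 -0.02] 0.0347
lift 23.77 [0.4933 0.2846 0.0496] [-1.7998e+02 -3.0000e-02  1.7310e+02] [ 0.04 -0.29 -1.51] [-0.05  0.02 -0.07] 0.0344
over 28.14 [ 0.5926 -0.1587  0.1002] [-1.7999e+02  2.0000e-02 -1.7520e+02] [ 0.56 -0.44 -2.15] [ 0.03  0.03 -0.01] 0.0345
```

View pics/w4.png

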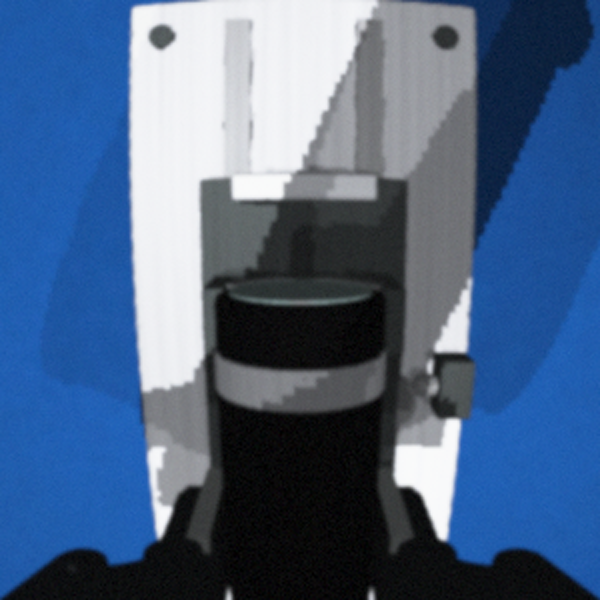

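View pics/s4.png

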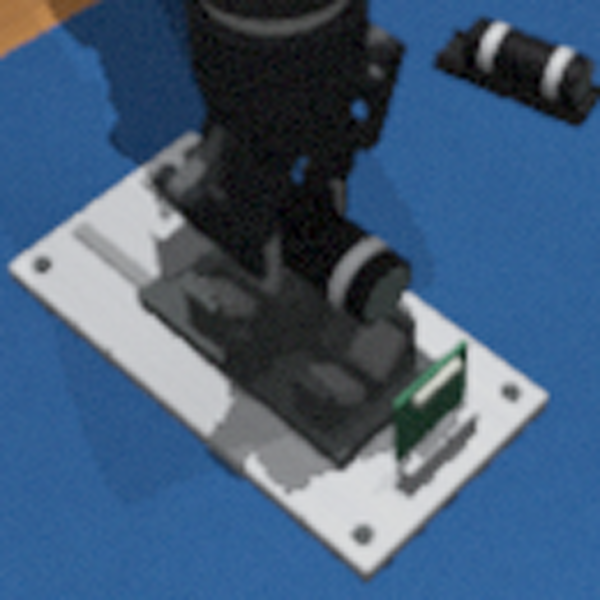

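```bash
python3 - <<'E'
from h import *
p=np.load("wrist4.npy",allow_pickle=True).item()
for c,r,z in((300,303,.138),(300,279,.102),(303,187,.061),(219,300,.121),(385,300,.121)): print(r,inJ(at_z(p,106+c/2,r/2,z)))
q=np.load("scene4.npy",allow_pickle=True).item()
for n in(-.018,.018):print(np.round((proj(q,[J(.025+.06,n,.121),J(.025-.06,n,.121)])-[170,160])*600/130))
E
```

```text
303 [-0.0343 -0.0006  0.138 ]
279 [-0.0337 -0.0006  0.102 ]
187 [-0.0564  0.0003  0.061 ]
300 [-0.032  -0.0175  0.121 ]
300 [-0.032   0.0172  0.121 ]
[[358. 311.]
 [177. 174.]]
[[411. 264.]
 [231. 134.]]
```

Barrel rear end is at s=−0.034, so its centre is at 0.026. It is level and in line, over the V (about 0.025). Now lowering it.

```bash
cat >> h.py <<'E'
def st(m):
    from station import sensors
    o=sensors.get_obs();f=o["contact_force"];print(m,round(o["time_s"],2),"J",inJ(o["position"]),np.round(o["tcp_rot"],2),"F(s,n,z)",np.round([f[:2]@U,f[:2]@N,f[2]],2),"M",np.round(o["moment"],2),round(o["width"],4))
    return o
E
python3 - <<'E'
from station import robot,sensors
from h import *
robot.move_l(J(.025,0,.05),.08);robot.hold(.3);st("pre")
print(robot.move_l(J(.025,0,.028),.012,force_limit=7));st("touch")
robot.hold(.3);st("held")
E
```

```text
pre 29.32 J [ 0.0253 -0.0001  0.0506] [-1.7998e+02  6.0000e-02 -1.7520e+02] F(s,n,z) [-0.86  0.3  -1.72] M [ 0.02  0.01 -0.  ] 0.0343
True
touch 30.44 J [0.0251 0.0011 0.0366] [ 1.7990e+02 -1.0000e-02 -1.7519e+02] F(s,n,z) [0.53 0.72 2.98] M [ 0.13 -0.13 -0.05] 0.0348
held 30.74 J [0.0251 0.0011 0.0365] [ 1.7990e+02 -2.0000e-02 -1.7519e+02] F(s,n,z) [1.15 0.62 5.16] M [ 0.1  -0.27 -0.07] 0.0345
```

```bash
python3 - <<'E'
from station import robot,sensors
from h import *
for i in range(14):
    z=.0362-.0005*i
    robot.move_l(J(.025,.0012,z),.01);robot.hold(.3)
    f=st(f"{z:.4f}")["contact_force"][2]
    if f>11.5: break
robot.hold(.6);st("end")
E
```

```text
0.0362 31.34 J [0.025  0.0011 0.0365] [ 179.88   -0.18 -175.2 ] F(s,n,z) [-0.34  0.46  4.67] M [ 0.14  0.   -0.08] 0.0344
0.0357 31.89 J [0.025  0.0011 0.0365] [ 179.87   -0.18 -175.2 ] F(s,n,z) [0.92 0.06 6.95] M [ 0.14  0.17 -0.15] 0.0344
0.0352 32.44 J [0.0251 0.0011 0.0364] [ 1.7987e+02 -1.7000e-01 -1.7520e+02] F(s,n,z) [-2.88  1.38  9.73] M [ 0.22  0.34 -0.11] 0.0346
0.0347 32.99 J [0.0251 0.0011 0.0364] [ 1.7986e+02 -1.6000e-01 -1.7520e+02] F(s,n,z) [-3.25  2.6  11.44] M [ 0.25  0.54 -0.1 ] 0.0343
0.0342 33.54 J [0.0251 0.0011 0.0364] [ 1.7986e+02 -1.5000e-01 -1.7521e+02] F(s,n,z) [-3.33  1.71 13.94] M [ 0.23  0.69 -0.1 ] 0.0344
end 34.14 J [0.0251 0.0011 0.0364] [ 1.7986e+02 -1.6000e-01 -1.7521e+02] F(s,n,z) [-3.62  1.23 13.7 ] M [ 0.3   0.73 -0.04] 0.0344
```

Pressed with about 15 N and nearly balanced sideways. Last look before handing in.

```bash
python3 - <<'E'
from station import capture
from h import *
w=capture("wrist");s=capture("scene");w["fish"]=1
np.save("w5.npy",w,allow_pickle=True)
A=cv2.resize(w["image"][0:200,181:331],(400,533),interpolation=2);B=cv2.resize(s["image"][140:290,180:292],(398,533),interpolation=2)
cv2.imwrite("pics/end.png",np.hstack([A,B])[:,:,::-1]);st("now")
E
```

```text
now 34.24 J [0.0251 0.0011 0.0364] [ 1.7986e+02 -1.6000e-01 -1.7521e+02] F(s,n,z) [-2.89  1.86 14.54] M [ 0.31  0.69 -0.09] 0.0347
```

View pics/end.png

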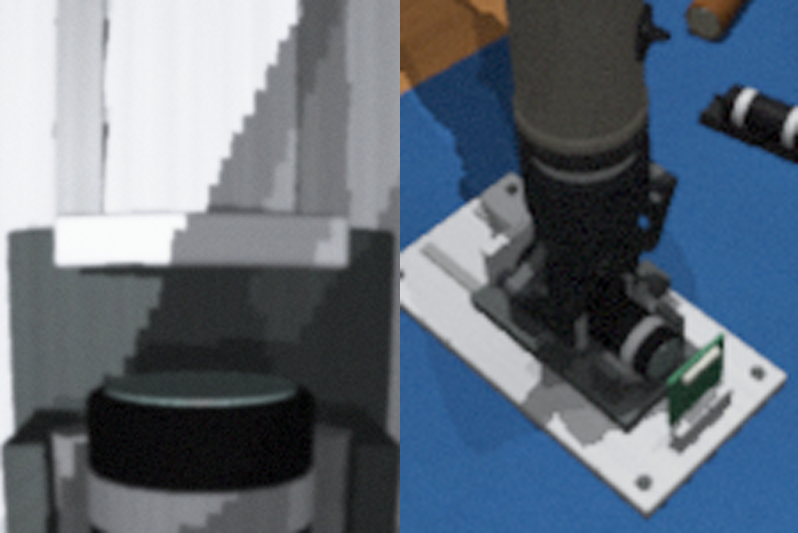

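```bash
python3 - <<'E'
from h import *
p=np.load("w5.npy",allow_pickle=True).item();k=.375
a=inJ(at_z(p,181+200*k,213*k,.061));b=inJ(at_z(p,181+200*k,404*k,.074));print(a,b,"offset",b[0]-a[0]-.026)
from station import job
if abs(b[0]-a[0]-.026)<.006: job.sign_off();print("signed")
E
```

```text
[-0.0606  0.0005  0.061 ] [-0.0341  0.0004  0.074 ] offset 0.0005000000000000039
the job is handed in; nothing more can be done
signed
```

I handed the job in at about 34 s, with the long barrel still gripped and pressed into the V-block. `job.sign_off()` gives no verdict, so what follows is my own checks.

**What I did:**
- I pushed the carriage until it stopped. A second push stopped at the same place, and the picture showed the nose past the detent ball.
- I picked up the long black barrel, gripped at 60 N, and laid it in the V.
- I pressed it down with about 15 N.

**Last checks:**
- **Lengthwise:** the barrel was about 0.5 mm off centre, measured from the push tab in the wrist picture.
- **Height:** the tool stopped within about 1 mm of the height I expected for a seated barrel.
- **Push:** the upward force on the tool was 13.7–14.5 N, with about 2 N of hanging weight on top of that. The sideways force was 1–2 N, so the two faces should carry nearly equal loads.
- **Board and short barrel:** the last picture shows the barrel clear of the camera board and the short barrel on its cradle. I did not measure how far any bystander had moved, and that crop does not show the flux bottle, screwdriver or spool.

**Small disagreements:**
- The barrel settled about 1 mm sideways (+y) of the V line I had measured. I moved the tool to follow it.
- A lengthwise force of about 3 N and a moment of about 0.7 N m remained, so the front and rear cheeks are probably not loaded exactly equally.

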